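# Isolate the finishing machine and hold its service cover home

### The arm

A 6-joint arm with a two-finger parallel gripper is mounted at the origin on the work surface. World frame = base frame: x ahead of the robot, y to its left, z up, the work surface at z = 0. Lengths are in mm, angles in rad, forces in N, time in s.
With the tool pointing down it reaches from about 350 to 950 mm from the base axis. Payload 17.4 kg.
Tool frame: the origin (TCP) lies at the very end of the fingers, on their centre line; the grasp point (between the pads) lies 19 mm behind it (grasp_offset is the distance from the TCP to the grasp point, in mm); x points along the fingers, z is the direction in which the jaws open and shut, and the axes are right-handed (so a half turn about x gives the same grasp; the last joint's range is limited). The gripper opens to 93 mm and grips with 3 to 60 N. Pads are 15 mm wide; open, the fingers measure 128 mm over their backs; the gripper's body (75 mm by 188 mm) begins 65 mm behind the grasp point.
Start: joints at [-1.325, 0.116, 1.442, -0, 1.584, -0.038], TCP at [188.994, -648.007, 218.646] pointing down, gripper open.
Joint ranges: [-2.83, 2.83], [-0.83, 2.19], [0.07, 2.5], [-1.14, 4.28], [0.01, 3], [-2.97, 2.97]. Speed limits (rad/s): [1.89, 1.89, 2.22, 3.14, 3.14, 3.14].

### API

Orientations are given as a 3x3 rotation matrix whose columns are the frame's x, y, z axes.
In Python, from cell import sense, read_camera, close_job, grasp_offset gives the robot as it stands.
- The arm moves only by the tool send_rows, never from a script. Its argument "commands" is a list of rows, each a list of 3 entries, a list of its own where there are three numbers: the turn, a rotation vector about the tool's x, y, z in rad, then the shift along the tool's x, y, z in cm, then the finger opening in cm, from 0 to 9.3. In form: [[[ax, ay, az], [tx, ty, tz], claw], ...]. A call has 1 to 20 rows; each row is the pose to reach, as a shift and turn from the pose commanded when the call began, along the tool's axes at that moment; what a row does not reach only later rows make up. A row lasts 1/10 s, in which the tool goes at most 50 mm and 8.59 degrees, less where a joint would pass 70% of its speed; a pose out of reach is approached as far as the arm can. A call with a gripper value outside its range is refused whole. The fingers move at their own pace and stop on an object; the grip force is fixed at half the most. Time passes only in rows, so rows that repeat a pose let the fingers close. It gives the time, the measured TCP pose, the force and the opening at its end, in the units of the state.
- sense(): the state, without advancing time (a new reading comes with each control period).
- read_camera(name): name is "scene" or "top" or "wrist"; returns a dict with "image" (480x640x3 uint8, red, green, blue), "vertical_fov" (degrees; the focal length in pixels is half the picture's height over the tangent of half this angle, whatever the lens; pixels are square), "cx", "cy" (the principal point, pixels), "R" (3x3) and "t" (3): a world point X has camera coordinates R X + t; the wrist camera has in their place "T_tool_cam" (4x4, takes a point from camera to tool coordinates, whose origin is the TCP and whose axes are the tool frame's). Camera axes: x right, y down, z forward; pixel columns grow to the right and rows downward; lengths in mm; the calibration is good to about 2 mm. A picture is of the moment at which its call begins: read the wrist's pose just before it. There is no depth.
- close_job(): hands the job in, once; it reports no verdict.
The state is a dict: "time": time; "qpos": joint angles; "qd": joint speeds; "effort": joint torques, N m; "ee_pos": TCP position; "orientation": TCP orientation; "contact_force": force on the tool from outside, world axes, zero at the start; "moment": the same for the moment, N m; "finger_gap": finger opening in mm.
Only numpy, scipy, OpenCV 4.12 (cv2) and the standard library are available. Lean on these libraries where they do the work, as an engineer would, in place of code of your own. Each camera call takes 0.05 s, during which the arm holds its last target. There are 200 camera calls.

### The job

The service cover of the last-finishing machine has a new gasket that must be bedded in by hand. First flip the isolator lever over to off (leaning towards the robot's side, the near end of its box), then turn the cover's quarter-turn fastener until the slot along its wing lines up with the two index ribs on the cover, then push the cover fully home against its frame and keep it pressed: the program finishes while the fingers are still holding the cover home. Leave the shoe last, the wax tin and the brush where they are.

Things in the scene. Friction and masses are not known exactly. Their poses are not given: they have to be found in the camera images.
- machine: fixed green last-finishing machine; origin under the middle of its drive housing, on the bench; x axis pointing roughly away from the robot. Housing 200 (x) x 180 (y) x 100 mm high; behind it (x = 88 to 172 mm) a shaft with two wheels, tops 104 mm high, overall 240 mm wide
- cover_mid (a point): middle of the upper face of the flat aluminium service cover, 160 (x) x 140 (y) x 6 mm, lying on the housing; same axes as the machine; the cover only moves straight up and down. Two dark index ribs (each 18 x 4 mm, 2 mm high) lie along its x axis, 27 to 45 mm either side of the fastener's axis
- cover (a joint): height of the cover above its frame in m: 0 = fully home (upper face 106 mm above the bench), 0.010 = proud on its springs, as at the start. The springs push up about 2.5 N when proud, 6.5 N when home, so it rises again unless held down. A key under the fastener stops it about 6 mm above home unless the slot is aligned
- fastener_top (a point): centre of the top of the fastener's wing, on its turning axis, 30 mm nearer the robot than cover_mid; 147 mm above the bench with the cover proud, 137 mm when home. The wing is an upright steel bar 44 mm long, 12 mm thick, 26 mm high, slotted along its top, on a disc 48 mm across, 5 mm thick; this point's x axis runs along wing and slot
- fastener (a joint): angle of the fastener in rad, growing anticlockwise seen from above: 0 = slot in line with the two index ribs (along the machine's x axis); starts between 0.6 and 1.3, so it must be turned clockwise by that much. Stops at -0.5 and 1.6, does not stop at 0; stiff (about 0.05 N m) and stays where it is left
- isolator_box: fixed grey isolator box 110 (x) x 75 (y) x 40 mm high on a wooden board 130 x 95 x 6 mm; origin under its middle, x axis pointing away from the robot, more or less. Between two steel cheeks (tops 63 mm high) a toggle lever turns about the box's y axis, 55 mm above the bench
- isolator (a joint): angle of the isolator lever in rad: 1.1 = on (leaning 0.55 rad away from the robot, along the box's +x), 0.55 = upright, 0 = off (leaning 0.55 rad to the box's -x). It turns easily (under 1 N at the ball), and once well past upright it falls to its end stop by its own weight
- isolator_ball (a point): centre of the black ball, 30 mm across, at the end of the isolator's lever (rod 10 mm thick, 80 mm from pivot to ball centre; the ball centre stands 123 mm above the bench at either end and 135 mm when upright)
- shoe_last: loose wooden shoe last, 250 mm long, 100 mm high, bystander; origin under its middle
- wax_tin: loose round steel tin, 72 mm across, 45 mm high, bystander; origin under its middle
- bench_brush: loose bench brush lying flat, bystander; origin under its middle
Not all that is in view belongs to the job. There is more than one size of the isolator_box; the job needs the smallest.

How it is judged (in metres and radians):
On the way, in this order (a step that is already met when the one before it is completed fails the run):
1. the isolator is off (value of joint isolator below 0.12 rad), for 0.2 s.
2. the fastener's slot lines up with the index ribs (value of joint fastener between -0.15 and 0.15 rad), for 0.2 s.
At the end, for the whole second after the job is handed in: isolator off (joint under 0.12 rad), fastener within 0.15 rad of its aligned position, cover within 1.5 mm of home and held there by the fingers (more than 2 N) through the last second (all of step 2 and value of joint isolator below 0.12 rad and value of joint cover below 0.0015 m and contact force between the fingers and machine above 2 N); the arm keeps its last pose, push and grip.
It fails at once if a bystander was moved by more than 30 mm (distance of any of shoe_last, wax_tin, bench_brush from where it was at the start of the episode above 0.03 m).
It also fails if it takes over 48 s, if anything falls off the work surface, if the arm or the gripper's body presses on something with over 40 N, if the wrist force passes 120 N, or if a joint passes its speed limit or range.

## Working session

There is one attempt and no reset: what is moved stays moved. The work goes in short steps, Python scripts to look and compute and a tool call to move; the robot and the scene stay as the last step left them, time stands still between calls to the robot, and variables do not carry over. Pictures are saved under pics/ and viewed, about 8 in all and at most 12, crops included, and the job is handed in when it is done.

Besides the shell and the picture viewer there is one more tool, called after ">>>" in YAML: its name, and indented under it one key for each argument. send_rows: Moves the arm, as the interface text tells. Its arguments: {"type":"object","properties":{"commands":{"type":"array","items":{"type":"array"}}},"required":["commands"]}

```bash
mkdir -p pics
cat > h.py <<'E'
import numpy as np, cv2
from cell import sense, read_camera
def cam(name):
    s=sense(); c=read_camera(name)
    f=240/np.tan(np.radians(c["vertical_fov"])/2)
    if name=="wrist":
        T=np.array(c["T_tool_cam"]); Rt=np.array(s["orientation"]); 
        Rwc=Rt@T[:3,:3]; o=Rt@T[:3,3]+np.array(s["ee_pos"])
    else:
        R=np.array(c["R"]); Rwc=R.T; o=-R.T@np.array(c["t"])
    return dict(img=c["image"],f=f,cx=c["cx"],cy=c["cy"],R=Rwc,o=o)
def ray(c,u,v):
    d=c["R"]@np.array([(u-c["cx"])/c["f"],(v-c["cy"])/c["f"],1]); return d/np.linalg.norm(d)
def plane(c,u,v,z):
    d=ray(c,u,v); return c["o"]+d*(z-c["o"][2])/d[2]
def tri(l):
    A=np.zeros((3,3));b=np.zeros(3)
    for c,u,v in l:
        d=ray(c,u,v);P=np.eye(3)-np.outer(d,d);A+=P;b+=P@c["o"]
    X=np.linalg.solve(A,b); return X,[np.linalg.norm(np.cross(X-c["o"],ray(c,u,v))) for c,u,v in l]
def proj(c,X):
    p=c["R"].T@(np.array(X)-c["o"]); return c["f"]*p[0]/p[2]+c["cx"],c["f"]*p[1]/p[2]+c["cy"]
def save(n,im): cv2.imwrite("pics/"+n,im[:,:,::-1])
E
python3 - <<'E'
from h import *
import pickle
d={n:cam(n) for n in("scene","top")}
pickle.dump(d,open("c0.pkl","wb"))
for n in d: save(n+"0.png",d[n]["img"]); print(n,d[n]["o"],d[n]["f"],d[n]["cx"],d[n]["cy"])
s=sense();print(s)
E
```

```text
scene [1459.48292864 -352.93283371  762.51358374] 433.0924196502287 324.28556475646235 238.18908318010736
top [ 441.98780677    2.28751972 1356.61035273] 515.7893826877137 320.22336844418123 233.7047512327485
{'time': 0.1, 'qpos': array([-1.32485937e+00,  1.16440885e-01,  1.44217606e+00,  5.75305107e-07,
        1.58399103e+00, -3.78110675e-02]), 'qd': array([-0.00145532, -0.00124576, -0.0003106 , -0.00013429, -0.00090594,
       -0.00013777]), 'effort': array([ 2.02140225e-03, -7.22889805e+01, -6.23866296e+01,  7.80924875e-02,
        2.26322369e-02, -7.69579174e-05]), 'ee_pos': array([ 188.91249517, -647.84567644,  217.99098252]), 'orientation': array([[-2.46636034e-04,  9.60012905e-01,  2.79955642e-01],
       [ 9.84904303e-04,  2.79955748e-01, -9.60012401e-01],
       [-9.99999485e-01,  3.89558658e-05, -1.01456802e-03]]), 'contact_force': array([0.8972235 , 0.54975634, 0.91441168]), 'moment': array([-0.04813102,  0.03571018,  0.0018836 ]), 'finger_gap': 93.25386299323806}
```

View pics/scene0.png

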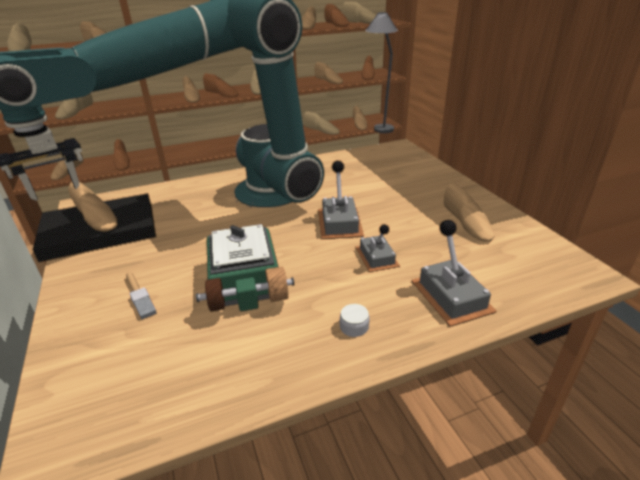

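View pics/top0.png

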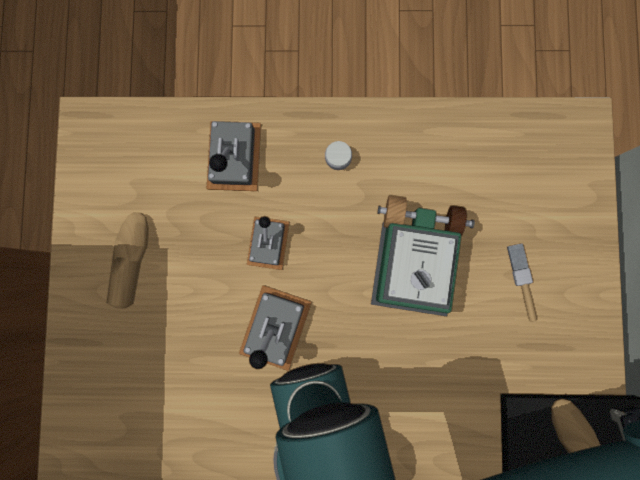

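The scene view shows three isolator boxes. In the top view they are at (235,155) large, (268,243) smallest with its ball at (264,222), and (275,328) larger. In the scene view they are at (455,288), (378,252) and (340,215). I choose the smallest, at top (268,243) / scene (378,252). The machine is at top (418,265), with its wing at about (422,280). Next is one close crop to check this.

Run:
```python
from h import *
import pickle
d=pickle.load(open("c0.pkl","rb"));t=d["top"]["img"];s=d["scene"]["img"]
r=lambda im,x,y,w,h:cv2.resize(im[y:y+h,x:x+w],(400,300),interpolation=cv2.INTER_CUBIC)
a=np.vstack([np.hstack([r(t,228,210,80,60),r(t,372,225,100,75)]),np.hstack([r(s,345,215,80,60),r(s,200,215,88,66)])])
save("crop.png",a)
def ball(im,x,y,w,h):
    m=(im[y:y+h,x:x+w].max(2)<45).astype(np.uint8)
    n,l,st,c=cv2.connectedComponentsWithStats(m)
    i=1+np.argmax(st[1:,4]);print(st[i],c[i]+[x,y]);return c[i]+[x,y]
bt=ball(t,250,210,35,25);bs=ball(s,370,220,30,18)
X,e=tri([(d["top"],*bt),(d["scene"],*bs)]);print("ball",X,e)
```

```text
[ 9  7 11 11 92] [264.26086957 221.88043478]
[11  6  7  7 38] [383.84210526 229.21052632]
ball [591.15024485 162.17117411 121.88887109] [np.float64(0.10447893939481205), np.float64(0.10447893939503004)]
```

View pics/crop.png

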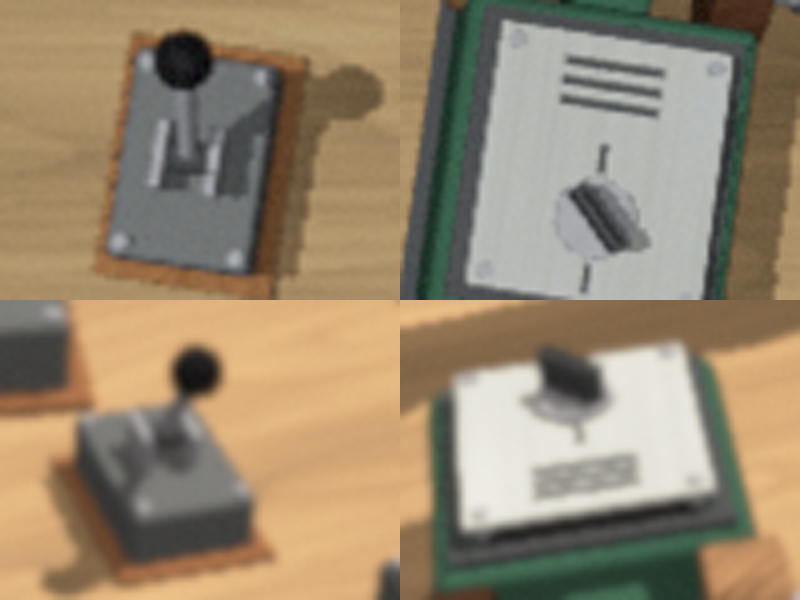

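The crop confirms the smallest box, with its ball leaning away (on). The triangulated ball height is 121.9, against 123 expected. The ribs are at top (423.0,264.3) and (418.8,294.5), and the slot runs from about (418,274) to (427,286).

Run:
```python
from h import *
import pickle
d=pickle.load(open("c0.pkl","rb"));t=d["top"]
P=lambda u,v,z:plane(t,u,v,z)
T=lambda a:np.arctan2(a[1],a[0])
sc=[P(228+u/5,210+v/5,46)for u,v in((146,58),(263,77),(118,242),(235,258))]
print("box mid",np.mean(sc,0),"yaw",T(sc[0]-sc[2]),T(sc[1]-sc[3]))
C=lambda u,v,z:P(372+(u-400)/4,225+v/4,z)
a,b=C(604,157,118),C(587,278,118);print("ribs",a,b,(a+b)/2,"yaw",T(a-b),"len",np.linalg.norm(a-b))
w=[C(585,193,147),C(622,245,147)];print("slot",w,T(w[0]-w[1]),np.mean(w,0))
cs=[C(518,37,117),C(717,68,117),C(484,270,117)];print("cover screws",cs,T(cs[0]-cs[2]),np.linalg.norm(cs[0]-cs[2]),np.linalg.norm(cs[0]-cs[1]))
```

```text
box mid [549.33824327 166.24601715  46.        ] yaw -0.13084272882274683 -0.1376498578529824
ribs [ 491.67584498 -219.60484368  118.        ] [ 419.75800496 -208.70284866  118.        ] [ 455.71692497 -214.15384617  118.        ] yaw -0.15044418343620444 len 72.73946115036219
slot [array([ 469.47516823, -203.13406522,  147.        ]), array([ 439.49441712, -224.2378653 ,  147.        ])] 0.6133464133940704 [ 454.48479267 -213.68596526  147.        ]
cover screws [array([ 563.52371896, -169.04007423,  117.        ]), array([ 545.54449853, -287.95871029,  117.        ]), array([ 423.9741898 , -147.79203031,  117.        ])] -0.1511011094645804 141.15789194746384 120.27008925478223
```

Run:
```python
from h import *
import pickle
d=pickle.load(open("c0.pkl","rb"))
for a,b in (((218,162),(448,228)),((258,359),(338,167))): print(tri([(d["top"],*a),(d["scene"],*b)]))
```

```text
(array([725.16049356, 266.37055027, 176.69610059]), [np.float64(0.3353586696820752), np.float64(0.3353586696818985)])
(array([273.56008477, 164.11115022, 174.70223371]), [np.float64(0.4956008254116415), np.float64(0.49560082541158107)])
```

>>> send_rows:
  commands:
    - [[0.42,0,0],[-6,65.1,-64.6],0]
    - [[0.42,0,0],[-6,65.1,-64.6],0]
    - [[0.42,0,0],[-6,65.1,-64.6],0]
    - [[0.42,0,0],[-6,65.1,-64.6],0]
    - [[0.42,0,0],[-6,65.1,-64.6],0]
    - [[0.42,0,0],[-6,65.1,-64.6],0]
    - [[0.42,0,0],[-6,65.1,-64.6],0]
    - [[0.42,0,0],[-6,65.1,-64.6],0]
    - [[0.42,0,0],[-6,65.1,-64.6],0]
    - [[0.42,0,0],[-6,65.1,-64.6],0]

```text
time: 1.1
ee_pos: [431.0, -209.5, 251.4]
orientation: [[0.0, 0.991, -0.136], [-0.0, -0.136, -0.991], [-1.0, 0.0, 0.0]]
contact_force: [0.8, -0.2, -0.5]
finger_gap: 17.8
```

Run:
```python
from h import *
import pickle
c=cam("wrist");pickle.dump(c,open("w1.pkl","wb"));save("w1.png",c["img"])
print(c["o"],c["f"],c["R"]);print([proj(c,p) for p in((455.5,-214,147),(491.7,-219.6,118),(419.8,-208.7,118))])
```

```text
[ 504.39264747 -218.98637662  417.34593089] 432.43691859027535 [[-1.36389209e-01 -9.55598052e-01 -2.61209394e-01]
 [-9.90654913e-01  1.31804755e-01  3.50763499e-02]
 [ 9.09748684e-04  2.63552405e-01 -9.64644651e-01]]
[(np.float64(317.8920676478624), np.float64(198.50937435552876)), (np.float64(318.6098188898648), np.float64(137.24557636478744)), (np.float64(317.0433608669029), np.float64(240.8046465398241))]
```

View pics/w1.png

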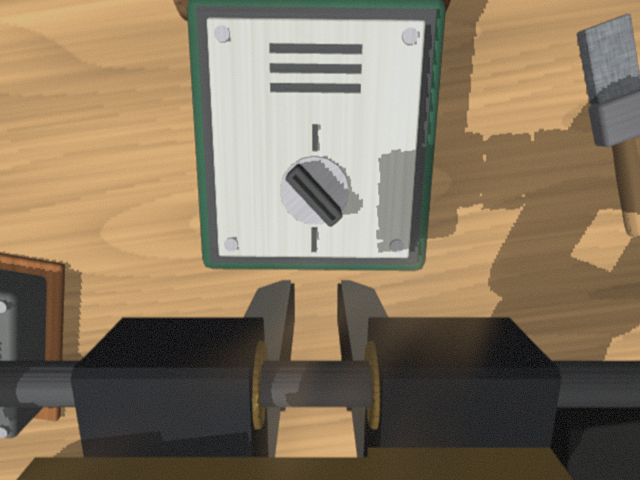

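>>> send_rows:
  commands:
    - [[0,0,0],[0,15,-38.9],0]
    - [[0,0,0],[0,15,-38.9],0]
    - [[0,0,0],[0,15,-38.9],0]
    - [[0,0,0],[0,15,-38.9],0]
    - [[0,0,0],[0,15,-38.9],0]
    - [[0,0,0],[0,15,-38.9],0]
    - [[0,0,0],[0,15,-38.9],0]
    - [[0,0,0],[0,15,-38.9],0]
    - [[0,0,0],[0,15,-38.9],0]
    - [[0,0,0],[0,15,-38.9],0]
    - [[0,0,0],[0,15,-38.9],0]
    - [[0,0,0],[0,15,-38.9],0]
    - [[0,0,0],[0,15,-38.9],0]
    - [[0,0,0],[0,15,-38.9],0]

```text
time: 2.55
ee_pos: [631.8, 152.7, 251.7]
orientation: [[0.001, 0.991, -0.137], [0.0, -0.137, -0.991], [-1.0, 0.001, -0.0]]
contact_force: [-0.3, -0.4, 1.0]
finger_gap: 0.5
```

The wrist view shows the ribs at (316,137) and (314,240), and the wing middle at about (314,196), within 2 mm of the prediction. Next I descend behind the ball.

>>> send_rows:
  commands:
    - [[0,0,0],[5,0,0],0]
    - [[0,0,0],[10,0,0],0]
    - [[0,0,0],[14,0,0],0]
    - [[0,0,0],[14,0,0],0]
    - [[0,0,0],[14,0,0],0]

```text
time: 3.05
ee_pos: [632.2, 153.3, 112.6]
orientation: [[0.0, 0.991, -0.136], [0.0, -0.136, -0.991], [-1.0, 0.0, -0.0]]
contact_force: [-0.1, -0.6, 0.1]
finger_gap: 0.4
```

Run:
```python
from h import *
import pickle
d=pickle.load(open("c0.pkl","rb"));w=pickle.load(open("w1.pkl","rb"));t=d["top"]
C=lambda u,v:(t,372+(u-400)/4,225+v/4)
print("wing",tri([C(603.5,219),(w,314,196)]))
print("rib",tri([C(604,157),(w,316,137)]),tri([C(587,278),(w,314,240)]))
a,b=plane(w,293,172,147),plane(w,335,220,147);print("slot",a,b,(a+b)/2,np.arctan2(*(a-b)[1::-1]))
a,b=plane(w,316,137,118),plane(w,314,240,118);print("ribs",a,b,(a+b)/2,np.arctan2(*(a-b)[1::-1]))
print(sense()["ee_pos"],sense()["contact_force"])
```

```text
wing (array([ 455.76503756, -212.87187649,  145.00784046]), [np.float64(1.733427449891155), np.float64(1.7334274498912035)])
rib (array([ 491.89082564, -218.12270188,  125.02107479]), [np.float64(0.5445928918125936), np.float64(0.5445928918127512)]) (array([ 420.47555642, -207.52462875,  119.80999198]), [np.float64(1.0959105565107858), np.float64(1.0959105565109724)])
slot [ 474.18031845 -200.89909162  147.        ] [ 440.16933074 -222.98836766  147.        ] [ 457.17482459 -211.94372964  147.        ] 0.5760058525663656
ribs [ 492.10075207 -217.87589825  118.        ] [ 420.69534101 -206.61291641  118.        ] [ 456.39804654 -212.24440733  118.        ] -0.15644396294380694
[632.23665536 153.32048212 112.62689283] [-0.11208214 -0.60466519  0.12452294]
```

>>> send_rows:
  commands:
    - [[0,0,0],[0,-1,0],0]
    - [[0,0,0],[0,-2,0],0]
    - [[0,0,0],[0,-3,0],0]
    - [[0,0,0],[0,-4,0],0]
    - [[0,0,0],[0,-5,0],0]
    - [[0,0,0],[0,-6,0],0]
    - [[0,0,0],[0,-7,0],0]
    - [[0,0,0],[0,-8,0],0]
    - [[0,0,0],[0,-9,0],0]
    - [[0,0,0],[0,-9.8,0],0]
    - [[0,0,0],[0,-9.8,0],0]
    - [[0,0,0],[0,-9.8,0],0]
    - [[0,0,0],[0,-7,0],0]
    - [[0,0,0],[-4,-5,0],0]
    - [[0,0,0],[-9,-5,0],0]
    - [[0,0,0],[-14,-5,0],0]
    - [[0,0,0],[-14,-5,0],0]

```text
time: 4.75
ee_pos: [584.6, 160.6, 258.8]
orientation: [[0.009, 0.991, -0.136], [0.002, -0.136, -0.991], [-1.0, 0.009, -0.003]]
contact_force: [0.8, -0.3, 0.2]
finger_gap: 0.4
```

Run:
```python
from h import *
d=cam("scene");t=cam("top")
def ball(im,x,y,w,h):
    m=(im[y:y+h,x:x+w].max(2)<45).astype(np.uint8)
    n,l,st,c=cv2.connectedComponentsWithStats(m);print(st[1:]);
r=lambda im,x,y,w,h:cv2.resize(im[y:y+h,x:x+w],(400,300),interpolation=cv2.INTER_CUBIC)
save("iso.png",np.hstack([r(t["img"],228,200,80,60),r(d["img"],325,195,100,75)]))
print(sense()["ee_pos"])
```

```text
[583.17154723 160.32550641 252.23793931]
```

View pics/iso.png

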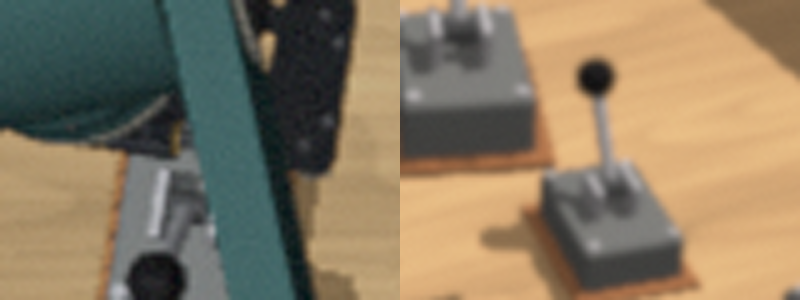

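The ball is now on the near side: top (259.4,255), scene (374.2,214.3). I triangulate it to check, and plan the grasp move.

Run:
```python
from h import *
import pickle
d=pickle.load(open("c0.pkl","rb"))
X,e=tri([(d["top"],259.4,255),(d["scene"],374.2,214.3)]);print(X,e)
s=sense();R=s["orientation"];p=s["ee_pos"]
print("to hover",R.T@(np.array([456.3,-212.8,215])-p)/10, "turn", np.arctan2(R[1,1],R[0,1])-0.59)
```

```text
[511.32530765 173.12525792 123.28247573] [np.float64(1.1038019727626067), np.float64(1.1038019727626625)]
to hover [ 3.68271665 -7.50092014 38.6940663 ] turn -0.7264444331224269
```

>>> send_rows:
  commands:
    - [[-0.73,0,0],[3.7,-7.5,38.7],4.5]
    - [[-0.73,0,0],[3.7,-7.5,38.7],4.5]
    - [[-0.73,0,0],[3.7,-7.5,38.7],4.5]
    - [[-0.73,0,0],[3.7,-7.5,38.7],4.5]
    - [[-0.73,0,0],[3.7,-7.5,38.7],4.5]
    - [[-0.73,0,0],[3.7,-7.5,38.7],4.5]
    - [[-0.73,0,0],[3.7,-7.5,38.7],4.5]
    - [[-0.73,0,0],[3.7,-7.5,38.7],4.5]
    - [[-0.73,0,0],[3.7,-7.5,38.7],4.5]
    - [[-0.73,0,0],[3.7,-7.5,38.7],4.5]
    - [[-0.73,0,0],[3.7,-7.5,38.7],4.5]
    - [[-0.73,0,0],[3.7,-7.5,38.7],4.5]
    - [[-0.73,0,0],[3.7,-7.5,38.7],4.5]
    - [[-0.73,0,0],[3.7,-7.5,38.7],4.5]

```text
time: 6.25
ee_pos: [456.0, -212.1, 214.3]
orientation: [[0.0, 0.828, 0.561], [-0.0, 0.561, -0.828], [-1.0, 0.0, 0.0]]
contact_force: [-0.1, 0.8, 0.2]
finger_gap: 45.0
```

Run:
```python
from h import *
c=cam("wrist");im=c["img"].copy();s=sense()
print(s["ee_pos"],s["orientation"],s["finger_gap"])
print(proj(c,(456.3,-212.8,147)))
save("w2.png",im)
```

```text
[ 455.92693557 -212.218247    214.34833964] [[ 1.24053984e-04  8.28156577e-01  5.60496806e-01]
 [ 2.95614165e-05  5.60496807e-01 -8.28156585e-01]
 [-9.99999992e-01  1.19305203e-04  4.50503802e-05]] 44.8805279552911
(np.float64(316.24372070648013), np.float64(254.01714864395888))
```

View pics/w2.png

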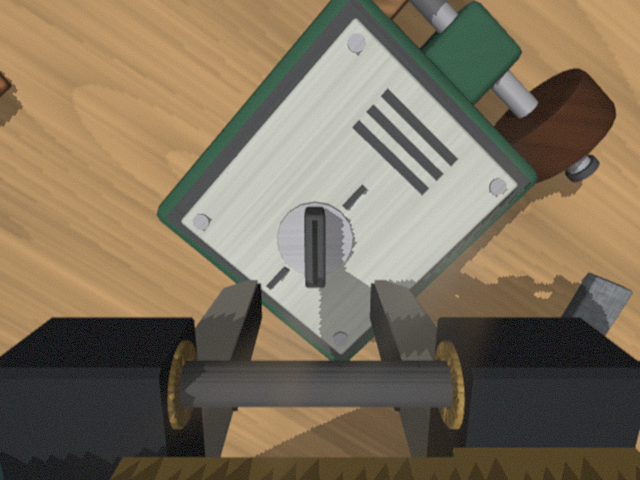

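The wing stands upright in the view, centred at u≈316 between the jaws, running from v 207 to 287. The disc is at about (316,240) and the ribs at (356,196) and (278,278). I work out the axis point.

Run:
```python
from h import *
c=cam("wrist");s=sense()
a,b=plane(c,356,196,118),plane(c,278,278,118)
print("ribs",a,b,(a+b)/2,np.arctan2(*(a-b)[1::-1]));print("disc",plane(c,316,240,121),"wing",plane(c,316,247,147))
R=s["orientation"];print("tool delta",R.T@(np.array([456.5,-212.5,125])-s["ee_pos"])/10)
```

```text
ribs [ 493.1576389  -217.43215541  118.        ] [ 421.3123098  -206.79239882  118.        ] [ 457.23497435 -212.11227711  118.        ] -0.14702393173749045
disc [ 456.8913238  -212.34950718  121.        ] wing [ 459.57720102 -210.49412838  147.        ]
tool delta [8.93317077 0.04722825 0.04582856]
```

>>> send_rows:
  commands:
    - [[0,0,0],[4,0.1,0],4.5]
    - [[0,0,0],[7,0.1,0],4.5]
    - [[0,0,0],[8.8,0.1,0],4.5]
    - [[0,0,0],[8.8,0.1,0],4.5]
    - [[0,0,0],[8.8,0.1,0],0.5]
    - [[0,0,0],[8.8,0.1,0],0.5]
    - [[0,0,0],[8.8,0.1,0],0.5]
    - [[0,0,0],[8.8,0.1,0],0.5]
    - [[0,0,0],[8.8,0.1,0],0.5]
    - [[0,0,0],[8.8,0.1,0],0.5]

```text
time: 7.35
ee_pos: [456.1, -211.5, 126.4]
orientation: [[-0.001, 0.829, 0.56], [0.002, 0.56, -0.829], [-1.0, 0.0, -0.002]]
contact_force: [-5.5, 7.9, 3.6]
finger_gap: 11.8
```

>>> send_rows:
  commands:
    - [[0.1,0,0],[0,0,-0.04],0.5]
    - [[0.2,0,0],[0,0,-0.04],0.5]
    - [[0.3,0,0],[0,0,-0.04],0.5]
    - [[0.4,0,0],[0,0,-0.04],0.5]
    - [[0.5,0,0],[0,0,-0.04],0.5]
    - [[0.6,0,0],[0,0,-0.04],0.5]
    - [[0.7,0,0],[0,0,-0.04],0.5]
    - [[0.745,0,0],[0,0,-0.04],0.5]
    - [[0.745,0,0],[0,0,-0.04],0.5]
    - [[0.745,0,0],[0,0,-0.04],0.5]
    - [[0.745,0,0],[0,0,-0.04],0.5]
    - [[0.745,0,0],[0,0,-0.04],0.5]

```text
time: 8.55
ee_pos: [456.2, -212.0, 126.4]
orientation: [[-0.0, 0.989, -0.15], [0.0, -0.15, -0.989], [-1.0, -0.0, -0.0]]
contact_force: [-3.2, 1.8, 3.6]
finger_gap: 11.8
```

Run:
```python
from h import *
c=cam("wrist");t=cam("scene");s=sense();R=s["orientation"]
print(s["ee_pos"],np.arctan2(R[1,1],R[0,1]),s["finger_gap"],s["contact_force"],s["moment"])
print([proj(c,p) for p in((457,-212,121),(492.6,-217.6,118),(421,-207,118))])
im=c["img"];save("w3.png",cv2.resize(im[60:360,120:520],(800,600)))
```

```text
[ 456.19241169 -211.98322603  126.32633894] -0.15077965876869007 11.855487447717774 [-3.49273675  1.05755579  2.94151772] [ 0.2482747   0.66257084 -0.11908881]
[(np.float64(316.44833200657257), np.float64(295.8707442375807)), (np.float64(316.931159905621), np.float64(211.6876366227435)), (np.float64(317.40896807388765), np.float64(367.2876330821085))]
```

View pics/w3.png

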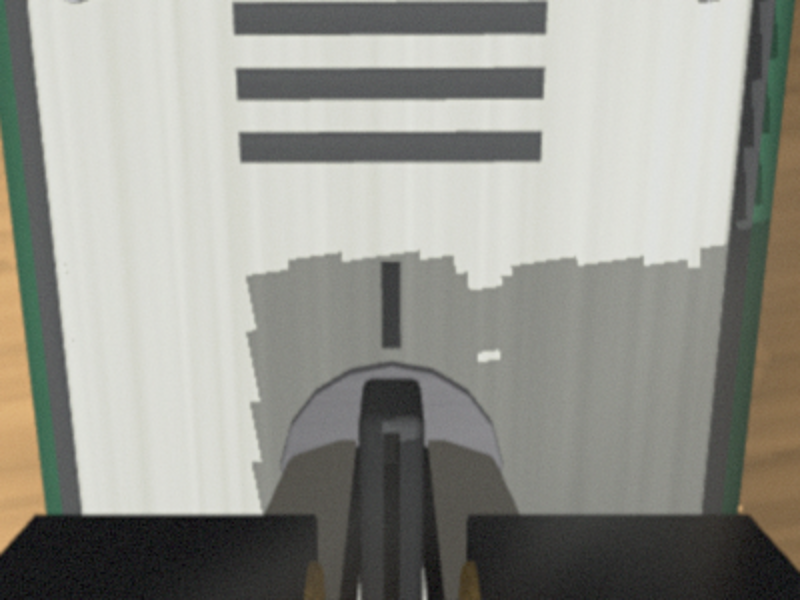

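The slot lines up with the rib at crop u≈391. Next I press down, keeping the grip.

>>> send_rows:
  commands:
    - [[0,0,0],[0.2,0,0],0.5]
    - [[0,0,0],[0.4,0,0],0.5]
    - [[0,0,0],[0.6,0,0],0.5]
    - [[0,0,0],[0.8,0,0],0.5]
    - [[0,0,0],[1.0,0,0],0.5]
    - [[0,0,0],[1.0,0,0],0.5]
    - [[0,0,0],[1.0,0,0],0.5]

```text
time: 9.35
ee_pos: [456.3, -212.0, 116.8]
orientation: [[0.0, 0.989, -0.15], [-0.0, -0.15, -0.989], [-1.0, 0.0, 0.0]]
contact_force: [-7.1, 3.6, 10.0]
finger_gap: 11.6
```

>>> send_rows:
  commands:
    - [[0,0,0],[0.1,0,0],0.5]
    - [[0,0,0],[0.15,0,0],0.5]
    - [[0,0,0],[0.15,0,0],0.5]
    - [[0,0,0],[0.15,0,0],0.5]

```text
time: 9.75
ee_pos: [456.4, -212.0, 116.7]
orientation: [[0.001, 0.989, -0.15], [-0.0, -0.15, -0.989], [-1.0, 0.001, 0.0]]
contact_force: [-13.0, 6.4, 25.0]
finger_gap: 11.3
```

Run:
```python
from h import *
c=cam("wrist");t=cam("scene");s=sense();R=s["orientation"]
print(s["ee_pos"],np.arctan2(R[1,1],R[0,1]),s["contact_force"])
for z in(108,114):print(z,proj(c,(492.6,-217.6,z)))
save("w4.png",np.hstack([cv2.resize(c["img"][180:330,220:420],(400,300)),cv2.resize(t["img"][215:281,200:288],(400,300),interpolation=cv2.INTER_CUBIC)]))
```

```text
[ 456.38172379 -212.03479477  116.74154626] -0.150977978544626 [-14.08730878   7.00640409  24.80476746]
108 (np.float64(316.82689105456717), np.float64(212.02543365301216))
114 (np.float64(316.88593674913943), np.float64(215.16485118831827))
```

View pics/w4.png

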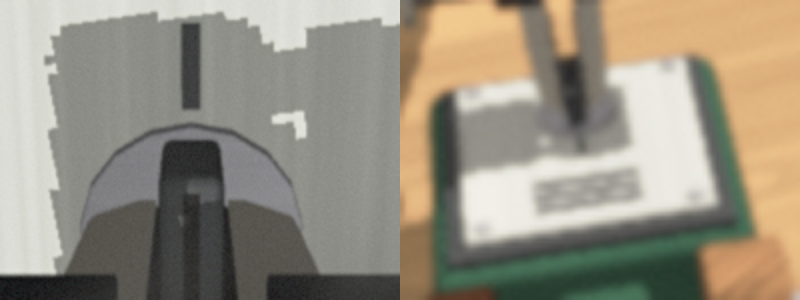

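Run:
```python
from h import *
c=cam("wrist")["img"];b=cv2.resize(c[60:360,120:520],(800,600))[:,:,::-1];a=cv2.imread("pics/w3.png")
for im in(a,b):
    g=im.max(2); m=(g<130).astype(np.uint8)
    n,l,st,ce=cv2.connectedComponentsWithStats(m)
    print([ (s[:5].tolist(),np.round(q,1).tolist()) for s,q in zip(st[1:],ce[1:]) if s[4]>3000 and 200<s[2]<400 or 15<s[2]<30 and s[4]>1000])
a,b=[cv2.cvtColor(np.ascontiguousarray(x[:330]),cv2.COLOR_BGR2GRAY)for x in(a,b)]
W=np.eye(2,3,dtype=np.float32)
e,W=cv2.findTransformECC(a,b,W,cv2.MOTION_AFFINE);print(e,W)
```

```text
[([234, 2, 312, 32, 9738], [390.0, 17.6]), ([237, 68, 307, 31, 9048], [389.5, 83.1]), ([240, 132, 301, 30, 8569], [389.6, 146.5]), ([379, 260, 24, 90, 1994], [390.4, 304.3])]
[([233, 3, 313, 33, 9742], [388.7, 18.9]), ([236, 70, 307, 31, 9044], [389.2, 84.5]), ([239, 133, 302, 30, 8478], [389.7, 147.6]), ([379, 261, 23, 91, 1978], [390.4, 305.7])]
0.983336947150151 [[ 1.0010623e+00  6.6928001e-04 -8.7406075e-01]
 [-3.6181553e-04  9.9907851e-01  1.5117987e+00]]
```

The vents keep the same size in the wrist view, within 0.3%. So the cover moved down with the fingers by the full 9.7 mm and is home, not stopped on the key.

Run:
```python
from cell import close_job,sense
s=sense();print(s["ee_pos"],s["contact_force"],s["time"]);print(close_job())
```

```text
[ 456.3966729  -212.03298661  116.74456361] [-12.54190163   7.20101698  24.74133186] 9.9
the job is handed in; nothing more can be done
None
```

I did all three steps and handed the job in at 9.9 s with the fingers still pressing the cover home; `close_job` reports no verdict.

- **Isolator:** I pushed the smallest isolator's lever over to off. The ball then measured (511, 173, 123) mm against about (508, 172, 123) expected. That puts the joint at about 0.05 rad. I did not measure it again after that.
- **Fastener:** I gripped the wing and turned it clockwise by 0.745 rad. The gripper's yaw ended at -0.151 rad, against -0.147 to -0.156 measured for the ribs, and the slot showed in line with the rib.
- **Cover:** I pressed it down 9.7 mm, where it stopped hard and the upward force rose to 25 N. That stopping height could also have meant the cover was caught on its key, with the fingertips resting on the disc. The wrist pictures ruled this out: the cover kept the same size in view within 0.3%, so it moved with the fingers.

**Disagreements:**
- The views differed by about 2 mm on the fastener's position.
- One rib's height came out at 125 mm, against 118 mm expected.
- A sideways force of about 14 N stayed on the grip at the end.

The planned paths kept clear of the shoe last, wax tin and brush, but I did not measure them again.

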